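# Load the bin's odour-filter cartridge and clamp it home

## Robot

A 6-joint arm with a two-finger parallel gripper is mounted at the origin on the work surface. World frame = base frame: x ahead of the robot, y to its left, z up, the work surface at z = 0. Lengths are in mm, angles in rad, forces in N, time in s.
With the tool pointing down it reaches from about 350 to 975 mm from the base axis. Payload 7.1 kg.
Tool frame: the origin (TCP) lies midway between the tips of the shut fingers; the grasp point (between the pads) lies 19 mm behind it (ctrl.hold_point_z is the distance from the TCP to the grasp point, in mm); z points along the fingers, y is the direction in which the jaws open and shut (so a half turn about z gives the same grasp; the last joint's range is limited). The gripper opens to 88 mm and grips with 3 to 60 N. Pads are 20 mm wide; open, the fingers measure 115 mm over their backs; the gripper's body (75 mm by 178 mm) begins 61 mm behind the grasp point.
Start: joints at [1.144, 0.423, 1.63, -0, 1.089, -0.019], TCP at [247.837, 573.744, 222.675] pointing down, gripper open.
Joint ranges: [-3, 3], [-0.9, 2.11], [0.09, 2.58], [-1.31, 4.45], [0.11, 2.69], [-2.54, 2.54]. Speed limits (rad/s): [2.39, 2.39, 3.01, 3.14, 3.14, 3.14].

## Interface

Orientations are given as a rotation vector (axis times angle).
In Python, from workcell import ctrl, eyes gives the robot as it stands.
- The arm moves only by the tool move_arm, never from a script. Its argument "deltas" is a list of rows, each a list of 6 numbers: the shift along the tool's x, y, z in mm, then the turn, a rotation vector about the tool's x, y, z in rad. A call has 1 to 5 rows; each row shifts and turns the pose as measured when the row begins, along the tool's axes as they then stand; what a row does not reach is not made up. A row lasts 1/12 s, in which the tool goes at most 41.7 mm and 7.16 degrees, less where a joint would pass 70% of its speed; a pose out of reach is approached as far as the arm can. A call is refused whole if a number of a shift passes 41.7 or a number of a turn 0.125, either way. A call with a gripper value outside its range is refused whole. "hand" is the closure, from -1 (fully open) to 1 (shut), set as the call begins (left out, the last holds). The fingers move at their own pace and stop on an object; the grip force is fixed at half the most. Time passes only in rows, so rows that do not move let the fingers close. It gives the time, the measured TCP pose, the force and the opening at its end, in the units of the state.
- ctrl.get_obs(): the state, without advancing time (a new reading comes with each control period).
- eyes.get_image(name): name is "side" or "top" or "wrist"; returns a dict with "frame" (480x640x3 uint8, red, green, blue), "range_z" (480x640 float32, mm along the optical axis (not along the pixel's ray), 0 where there is no reading), "fx", "fy", "cx", "cy" (pixels), "D" ([k1, k2, p1, p2, k3] as OpenCV has them; the pictures are not rectified), "cam_to_world" (4x4, takes a point from camera to world coordinates). Camera axes: x right, y down, z forward; pixel columns grow to the right and rows downward; lengths in mm; the calibration is good to about 2 mm. A picture is of the moment at which its call begins.
- ctrl.close_job(): hands the job in, once; it reports no verdict.
The state is a dict: "t": time; "qpos": joint angles; "qvel": joint speeds; "joint_torque": joint torques, N m; "ee_pos": TCP position; "orientation": TCP orientation; "ft_force": force on the tool from outside, world axes, zero at the start; "moment": the same for the moment, N m; "width": finger opening in mm.
Only numpy, scipy, OpenCV 4.12 (cv2) and the standard library are available. Lean on these libraries where they do the work, as an engineer would, in place of code of your own. Each camera call takes 0.05 s, during which the arm holds its last target.

## Task

Stand the fresh filter cartridge, the white one with the green cap, upright in the round cradle of the odour-filter holder and let go, then swing the orange clamp over and press it fully shut so that it drives the cartridge home against the spring. Leave the spent cartridge (black cap) standing where it is.

Things in the scene. Friction and masses are not known exactly. Their poses are not given: they have to be found in the camera images.
- fresh_cartridge: Fresh filter cartridge: upright cylinder, 44 mm diameter, 75 mm tall, white with two green bands and a green cap (top 20 mm), about 120 g. Origin: centre of its underside, z up its axis. Stands loose on the board; may have traded places with the spent one.
- spent_cartridge: Spent cartridge of the same shape and size (44 mm diameter, 75 mm tall) but grey with black bands and a black cap. To be left standing where it is. Origin: centre of its underside, z up.
- holder: Filter holder fixed to the board, grey base plate 100 (x) by 190 mm. Origin: cradle axis at board level, z up. Black round cradle: bore 62 mm, flared to 78 at its rim, 50 mm up. Sprung seat in it: top 26 mm up, bears the cartridge unsunk; the shut clamp drives it to 14 mm (2.4 to 4 N). Clamp hinge axis: along x at y +95, z +99 mm, between two posts 116 mm high, y 84 to 110, x within +-32 mm.
- clamp (a joint): Orange clamp's angle, rad: 0 shut (stop; level over the cradle, top face 103 mm up), starts 1.65 to 1.95 open, leaning back to holder +y; stop 2.05. Flat bar 145 mm long from the hinge axis, 40 wide, 8 thick, mid-plane on the axis; rubber pad 32 mm wide, 6 thick under it 95 mm out. Stiff hinge (0.4 N m): stays where left, also shut. Pushing its end takes 4 N, the last 0.13 rad 6 N.
Mind the look-alikes: they are no part of the job. Leave any red look-alike of the holder alone. Leave any red look-alike of the spent_cartridge alone.

How it is judged (in metres and radians):
On the way:
1. the fresh cartridge stands upright in the cradle, let go, with the clamp still open (horizontal distance between fresh_cartridge and holder below 0.015 m and z of fresh_cartridge in the frame of holder below 0.032 m and angle between fresh_cartridge's own z axis and vertical below 0.17 rad and contact force between fresh_cartridge and the fingers below 0.1 N and value of joint clamp above 0.8 rad), for 0.2 s.
At the end, for the whole second after the job is handed in: Clamp shut within 0.08 rad; fresh cartridge at rest in the cradle within 15 mm of its axis, upright within 10 degrees, its underside pushed below 21 mm over the board (26 mm before clamping); spent cartridge upright within 10 degrees, within 20 mm of its start (value of joint clamp below 0.08 rad and horizontal distance between fresh_cartridge and holder below 0.015 m and z of fresh_cartridge in the frame of holder below 0.021 m and angle between each of fresh_cartridge, spent_cartridge's own z axis and vertical below 0.17 rad and linear speed of fresh_cartridge below 0.02 m/s and distance of spent_cartridge from where it was at the start of the episode below 0.02 m); the robot touches nothing.
It fails at once if the spent cartridge is moved more than 20 mm or knocked over (distance of spent_cartridge from where it was at the start of the episode above 0.02 m or angle between spent_cartridge's own z axis and vertical above 0.3 rad).
It also fails if it takes over 54 s, if anything falls off the work surface, if the arm or the gripper's body presses on something with over 40 N, if the wrist force passes 120 N, or if a joint passes its speed limit or range.

## Working session

There is one attempt and no reset: what is moved stays moved. The work goes in short steps, Python scripts to look and compute and a tool call to move; the robot and the scene stay as the last step left them, time stands still between calls to the robot, and variables do not carry over. Pictures are saved under pics/ and viewed, and the job is handed in when it is done.

Besides the shell and the picture viewer there is one more tool, called after "Call:" as name([rows], argument=value, ...), one row to a line, values as JSON. move_arm: Moves the arm, as the interface text tells. Its arguments: {"type":"object","properties":{"deltas":{"type":"array"},"hand":{"type":"number"}},"required":["deltas"]}

```bash
mkdir -p pics; ls; cat > h.py <<'E'
import numpy as np, cv2, pickle
from workcell import ctrl, eyes
def snap(name,fn=None):
    im=eyes.get_image(name); pickle.dump(im,open(f'pics/{name}.pkl','wb'))
    if fn: cv2.imwrite(f'pics/{fn}.png',im['frame'][:,:,::-1])
    return im
def cloud(im):
    K=np.array([[im['fx'],0,im['cx']],[0,im['fy'],im['cy']],[0,0,1]]);h,w=im['range_z'].shape
    u,v=np.meshgrid(np.arange(w),np.arange(h))
    p=cv2.undistortPoints(np.stack([u,v],-1).reshape(-1,1,2).astype(np.float64),K,np.array(im['D'],float)).reshape(h,w,2)
    z=im['range_z']; P=np.stack([p[...,0]*z,p[...,1]*z,z],-1); T=np.array(im['cam_to_world'])
    W=P@T[:3,:3].T+T[:3,3]; W[z<=0]=np.nan; return W
E
python3 - <<'E'
from h import *
for n in('side','top','wrist'): snap(n,n+'0')
o=ctrl.get_obs();print(o)
E
```

```text
pics
{'t': 0.15, 'qpos': array([ 1.14396426e+00,  4.23654429e-01,  1.63050402e+00, -2.12289472e-06,
        1.08861480e+00, -1.90233107e-02]), 'qvel': array([-0.0017261 , -0.00105008, -0.0038661 , -0.00020377, -0.00119085,
        0.00051265]), 'joint_torque': array([ 9.23350781e-04, -5.44988680e+01, -2.73919272e+01,  6.44894689e-02,
        2.04620574e-02, -1.14292277e-04]), 'ee_pos': array([247.68435272, 573.35310783, 222.09116251]), 'orientation': array([-6.36100678e-01, -3.07625562e+00,  1.80908675e-03]), 'ft_force': array([-0.12401023,  0.30369892,  0.32303593]), 'moment': array([-0.0322202 , -0.03782519, -0.00099806]), 'width': 87.72855693972949}
```

View pics/top0.png

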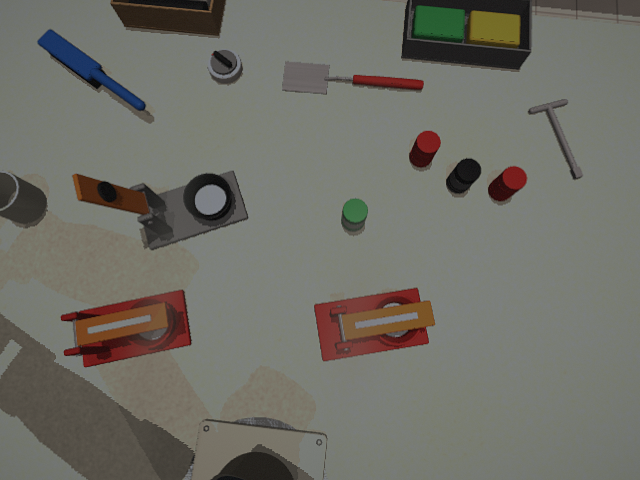

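View pics/side0.png

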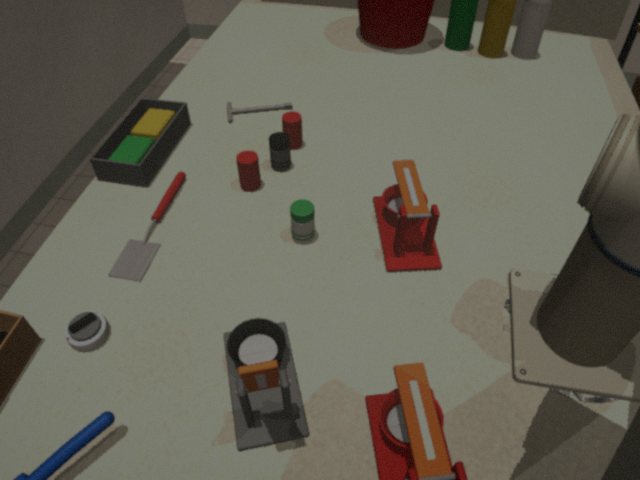

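View pics/wrist0.png

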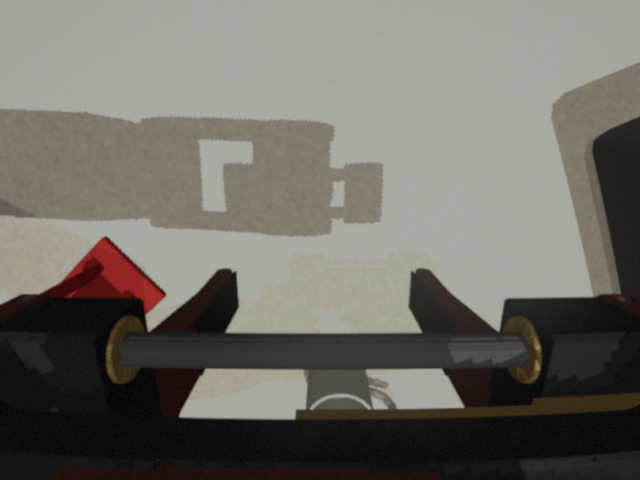

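The top view shows the candidates for each item. Cartridges:
- green cap at (354,212): the fresh one
- black cap at (464,175): the spent one
- red at (425,148) and (508,184): look-alikes

Holders:
- grey with its clamp open at (205,205): the real one
- red at (130,325) and (375,325): look-alikes

Next I'll measure positions and check a close crop.

```bash
python3 - <<'E'
from h import *
im=pickle.load(open('pics/top.pkl','rb'));W=cloud(im);f=im['frame']
print(im['fx'],np.array(im['cam_to_world']).round(3).tolist())
c=f[110:260,60:500];cv2.imwrite('pics/c1.png',cv2.resize(f[140:260,60:380],None,fx=2.5,fy=2.5,interpolation=2)[:,:,::-1])
def fit(m,n):
    P=W[m&~np.isnan(W[...,2])];print(n,len(P),P.mean(0).round(1),P.min(0).round(1),P.max(0).round(1));return P
X=W
def box(r0,r1,c0,c1):
    m=np.zeros(f.shape[:2],bool);m[r0:r1,c0:c1]=1;return m
g=box(190,240,335,375)
for n,b in(('green',g),('spent',box(150,200,440,485))):
    P=fit(b&(W[...,2]>70)&(W[...,2]<82),n)
    (x,y),r=cv2.minEnclosingCircle(P[:,:2].astype(np.float32));print(x,y,r)
b=box(165,255,165,255)
P=fit(b&(W[...,2]>46)&(W[...,2]<54),'rim');print(cv2.minEnclosingCircle(P[:,:2].astype(np.float32)))
P=fit(b&(W[...,2]>22)&(W[...,2]<30),'seat');print(cv2.minEnclosingCircle(P[:,:2].astype(np.float32)))
P=fit(box(160,260,130,255)&(W[...,2]>3)&(W[...,2]<15),'base');print(cv2.minAreaRect(P[:,:2].astype(np.float32)))
o=(f[...,0]>130)&(f[...,2]<60)&box(160,225,60,160)
P=fit(o,'clamp')
P=fit(box(160,260,60,160)&(W[...,2]>60),'posts+clamp')
for p in [(78,190),(110,195),(145,208),(76,178),(140,185),(145,213)]: print(p,W[p[1],p[0]].round(1))
E
```

```text
465.13329843525315 [[0.112, -0.969, 0.218, 263.535], [-0.994, -0.109, 0.027, -83.6], [-0.003, -0.22, -0.976, 847.124], [0.0, 0.0, 0.0, 1.0]]
green 477 [ 484.  -114.3   73.7] [ 462.8 -135.6   70.2] [505.8 -93.3  77.3]
484.2335510253906 -114.16860961914062 21.86040687561035
spent 461 [ 580.1 -305.5   73.6] [ 558.8 -326.9   70.1] [ 601.7 -284.1   77.9]
581.0923461914062 -305.8941650390625 22.38557243347168
rim 413 [488.6 154.5  48.3] [424.7 109.   46. ] [531.4 216.9  52.4]
((470.74853515625, 166.734619140625), 66.23081970214844)
seat 799 [488.7 153.7  24.9] [419.6 116.   22. ] [520.  223.3  29.9]
((465.10467529296875, 176.41778564453125), 65.32146453857422)
base 2873 [459.2 183.9   8.6] [372.4  80.8   3. ] [554.9 293.4  14.9]
((463.557861328125, 187.7144775390625), (179.67446899414062, 213.98048400878906), 1.3017281293869019)<stdin>:6: RuntimeWarning: Mean of empty slice.
  ret = um.true_divide(
Traceback (most recent call last):
ValueError: zero-size array to reduction operation minimum which has no identity
```

View pics/c1.png

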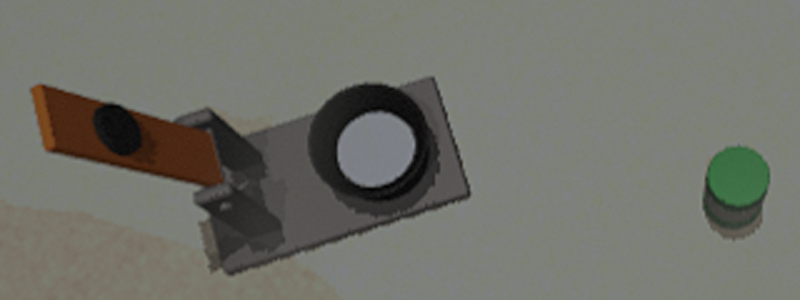

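The crop confirms the fresh cartridge at about (354,212) in the full image. The grey holder's white seat is at about (210,199), and the orange clamp is open to the left. Now I'll refine the holder's axis and yaw.

```bash
python3 - <<'E'
from h import *
im=pickle.load(open('pics/top.pkl','rb'));W=cloud(im);f=im['frame'].astype(int)
def box(r0,r1,c0,c1):
    m=np.zeros(f.shape[:2],bool);m[r0:r1,c0:c1]=1;return m
s=box(180,218,190,230)&(f.min(2)>110)
P=W[s];print('seat',len(P),P.mean(0).round(1),np.nanmin(P,0),np.nanmax(P,0))
b=box(165,235,175,245)&(W[...,2]>47.5)&(W[...,2]<53)
P=W[b]; d=np.linalg.norm(P[:,:2]-[489,154],axis=1);P=P[d<50];
A=np.c_[2*P[:,:2],np.ones(len(P))];r=np.linalg.lstsq(A,(P[:,:2]**2).sum(1),rcond=None)[0];print('rim',r[:2],np.sqrt(r[2]+r[0]**2+r[1]**2),cv2.minEnclosingCircle(P[:,:2].astype(np.float32)))
# base corners
for p in [(235,174),(246,213),(151,248),(137,230),(240,195)]:
    print(p,W[p[1]-1:p[1]+2,p[0]-3:p[0]+2].reshape(-1,3).round(0).tolist()[::4])
o=box(165,220,60,160)&(f[...,0]>f[...,2]*2)&(f[...,0]>80)
P=W[o];P=P[~np.isnan(P[:,2])];print('clamp',len(P),P.min(0).round(1),P.max(0).round(1))
c=P.mean(0);u,sv,v=np.linalg.svd(P-c);print(c,sv,v)
t=(P-c)@v[0];print(c+v[0]*t.min(),c+v[0]*t.max())
# posts
q=box(175,245,130,170)&(W[...,2]>105)&(W[...,2]<122)&~o
P=W[q];print('posts',len(P),P.mean(0),np.median(P,0)); 
ys,xs=np.where(q);print(list(zip(xs,ys,P.round(0).tolist()))[::6])
E
```

```text
seat 678 [nan nan nan] [462.68525163 123.83311084   9.38769455] [517.45783039 179.45142247  28.94914491]
rim [488.33294681 151.13311966] 40.84028468473937 ((487.8803405761719, 151.42420959472656), 43.673377990722656)
(235, 174) [[550.0, 122.0, 11.0], [555.0, 118.0, -4.0], [552.0, 119.0, -1.0], [547.0, 119.0, 8.0]]
(246, 213) [[477.0, 91.0, 8.0], [480.0, 85.0, -1.0], [476.0, 85.0, 7.0], [473.0, 86.0, 9.0]]
(151, 248) [[392.0, 259.0, -1.0], [391.0, 247.0, 10.0], [390.0, 249.0, 8.0], [388.0, 250.0, 8.0]]
(137, 230) [[423.0, 291.0, -1.0], [424.0, 284.0, -1.0], [422.0, 285.0, -0.0], [420.0, 288.0, -3.0]]
(240, 195) [[510.0, 107.0, 9.0], [515.0, 102.0, -4.0], [509.0, 101.0, 9.0], [507.0, 103.0, 8.0]]
clamp 124 [412.1 229.2 100.8] [462.  288.3 238. ]
[430.17731324 275.92654815 229.76906372] [310.78035066 122.90770065  23.42172246] [[-0.1221413   0.3115487   0.94234755]
 [ 0.90665874  0.42130268 -0.02177098]
 [-0.40379627  0.85172851 -0.33392681]]
[446.89192088 233.29220306 100.81211218] [429.19607507 278.42941557 237.33953656]
posts 369 [445.15263467 236.82741114 113.09779089] [443.37411483
[... 2738 characters left out ...]
, np.int64(217), [424.0, 227.0, 113.0]), (np.int64(151), np.int64(217), [425.0, 218.0, 112.0]), (np.int64(139), np.int64(218), [421.0, 236.0, 114.0]), (np.int64(145), np.int64(218), [421.0, 226.0, 116.0]), (np.int64(151), np.int64(218), [423.0, 217.0, 113.0]), (np.int64(140), np.int64(219), [419.0, 233.0, 117.0]), (np.int64(146), np.int64(219), [421.0, 225.0, 112.0]), (np.int64(152), np.int64(219), [423.0, 218.0, 106.0]), (np.int64(142), np.int64(220), [418.0, 231.0, 114.0]), (np.int64(148), np.int64(220), [420.0, 223.0, 108.0]), (np.int64(141), np.int64(221), [416.0, 232.0, 113.0]), (np.int64(147), np.int64(221), [419.0, 225.0, 106.0]), (np.int64(143), np.int64(222), [416.0, 232.0, 106.0])]
```

```bash
cat > plan.py <<'E'
import sys
from h import *
from scipy.spatial.transform import Rotation as Ro
def plan(wps,yaw=25,maxs=40,maxr=.115):
    o=ctrl.get_obs();p=np.array(o['ee_pos']);R=Ro.from_rotvec(o['orientation'])
    print('t',round(o['t'],2),'pos',p.round(1),'F',np.array(o['ft_force']).round(1),'w',round(o['width'],1))
    a=np.radians(yaw);y=np.array([np.cos(a),np.sin(a),0]);z=np.array([0,0,-1.]);x=np.cross(y,z)
    Rt=Ro.from_matrix(np.c_[x,y,z]);rows=[]
    for w in wps:
        w=np.array(w,float)
        while True:
            d=w-p;rv=(R.inv()*Rt).as_rotvec()
            if np.abs(d).max()<.6 and np.linalg.norm(rv)<.008: break
            n=np.linalg.norm(d);s=d*min(1,maxs/max(n,1e-9));m=np.linalg.norm(rv);r=rv*min(1,maxr/max(m,1e-9))
            row=[*np.round(R.inv().apply(s),0),*np.round(r,2)];rows.append([float(q) for q in row])
            p=p+R.apply(row[:3]);R=R*Ro.from_rotvec(row[3:])
            if len(rows)>80: break
    for i in range(0,len(rows),5):print('[' + ','.join('['+','.join('%g'%(q+0) for q in r)+']' for r in rows[i:i+5])+']')
if __name__=='__main__':
    wps=eval(sys.argv[1]);kw=eval(sys.argv[2]) if len(sys.argv)>2 else {};plan(wps,**kw)
E
python3 plan.py "[[248,560,330],[484,-114,190]]"
```

```text
t 0.15 pos [247.7 573.4 222.1] F [-0.1  0.3  0.3] w 87.7
[[-2,-5,-40,0,0,0.11],[-3,-4,-40,0,0,0.11],[-2,-3,-28,0,0,0.11],[0,0,0,0,0,0.11],[0,0,0,0,0,0.11]]
[[0,0,0,0,0,0.11],[0,0,0,0,0,0.07],[-39,-4,8,0,0,0],[-39,-4,8,0,0,0],[-39,-4,8,0,0,0]]
[[-39,-4,8,0,0,0],[-39,-4,8,0,0,0],[-39,-4,8,0,0,0],[-39,-4,8,0,0,0],[-39,-4,8,0,0,0]]
[[-39,-4,8,0,0,0],[-39,-4,7,0,0,0],[-39,-3,8,0,0,0],[-39,-4,7,0,0,0],[-39,-3,8,0,0,0]]
[[-39,-4,7,0,0,0],[-39,-3,8,0,0,0],[-39,-4,7,0,0,0],[-39,-3,8,0,0,0],[-39,-4,7,0,0,0]]
[[-8,0,2,0,0,0]]
```

Call:
move_arm([
  [-2,-5,-40,0,0,0.11],
  [-3,-4,-40,0,0,0.11],
  [-2,-3,-28,0,0,0.11],
  [0,0,0,0,0,0.11],
  [0,0,0,0,0,0.11],
], hand=-1)

```text
t: 0.57
ee_pos: [247.2, 557.2, 330.9]
orientation: [1.477, 2.772, -0.016]
ft_force: [-0.1, -0.7, -0.6]
width: 87.5
```

```bash
python3 plan.py "[[248,560,330],[484,-114,190]]"
```

```text
t 0.57 pos [247.2 557.2 330.9] F [-0.1 -0.7 -0.6] w 87.5
[[2,2,1,-0.01,0,0.11],[0,0,0,0,0.01,0.05],[-39,-4,8,0,0,0],[-39,-4,7,0,0,0],[-39,-4,8,0,0,0]]
[[-39,-4,7,0,0,0],[-39,-4,8,0,0,0],[-39,-4,7,0,0,0],[-39,-4,8,0,0,0],[-39,-4,7,0,0,0]]
[[-39,-4,8,0,0,0],[-39,-3,7,0,0,0],[-39,-4,7,0,0,0],[-39,-3,8,0,0,0],[-39,-4,7,0,0,0]]
[[-39,-3,8,0,0,0],[-39,-4,7,0,0,0],[-39,-3,8,0,0,0],[-39,-4,7,0,0,0],[-39,-3,8,0,0,0]]
[[-10,-1,2,0,0,0]]
```

Call:
move_arm([
  [2,2,0,-0.01,0,0.11],
  [0,0,0,0,0.01,0.05],
  [-39,-4,8,0,0,0],
  [-39,-4,7,0,0,0],
  [-39,-4,8,0,0,0],
])

```text
t: 0.98
ee_pos: [284.0, 452.4, 308.6]
orientation: [-1.703, -2.634, -0.021]
ft_force: [1.4, 0.1, -0.6]
width: 87.7
```

Call:
move_arm([
  [-39,-4,7,0,0,0],
  [-39,-4,8,0,0,0],
  [-39,-4,7,0,0,0],
  [-39,-4,8,0,0,0],
  [-39,-4,7,0,0,0],
])

```text
t: 1.4
ee_pos: [345.8, 258.4, 266.7]
orientation: [-1.697, -2.638, -0.02]
ft_force: [0.6, 0.4, -0.6]
width: 87.8
```

Call:
move_arm([
  [-39,-4,8,0,0,0],
  [-39,-3,7,0,0,0],
  [-39,-4,7,0,0,0],
  [-39,-3,8,0,0,0],
  [-39,-4,7,0,0,0],
])

```text
t: 1.82
ee_pos: [410.5, 64.8, 226.3]
orientation: [-1.695, -2.641, -0.023]
ft_force: [0.1, 0.5, -0.3]
width: 87.8
```

```bash
python3 plan.py "[[484,-114,190],[484,-114,60]]"
```

```text
t 1.82 pos [410.5  64.8 226.3] F [ 0.1  0.5 -0.3] w 87.8
[[-39,-2,7,0.01,-0.01,-0.01],[-39,-2,7,0,0,0],[-39,-2,7,0,0,0],[-39,-2,8,0,0,0],[-37,-1,7,0,0,0]]
[[0,0,40,0,0,0],[0,0,40,0,0,0],[0,0,40,0,0,0],[0,0,10,0,0,0]]
```

Call:
move_arm([
  [-39,-2,7,0.01,-0.01,-0.01],
  [-39,-2,7,0,0,0],
  [-39,-2,7,0,0,0],
  [-39,-2,8,0,0,0],
  [-37,-1,7,0,0,0],
])

```text
t: 2.23
ee_pos: [484.4, -124.4, 188.1]
orientation: [1.685, 2.651, 0.001]
ft_force: [-0.4, 0.3, -0.0]
width: 88.0
```

```bash
python3 -c "
from h import *
for n in('wrist','top'): snap(n,n+'1')"; python3 plan.py "[[484,-114,130],[484,-114,39]]"
```

```text
t 2.33 pos [ 485.8 -126.5  187.7] F [0.3 0.3 1.1] w 87.8
[[8,2,39,0,0,0],[4,2,19,0,0,0],[0,0,40,0,0,0],[0,0,40,0,0,0],[0,-1,11,0,0,0]]
```

View pics/wrist1.png

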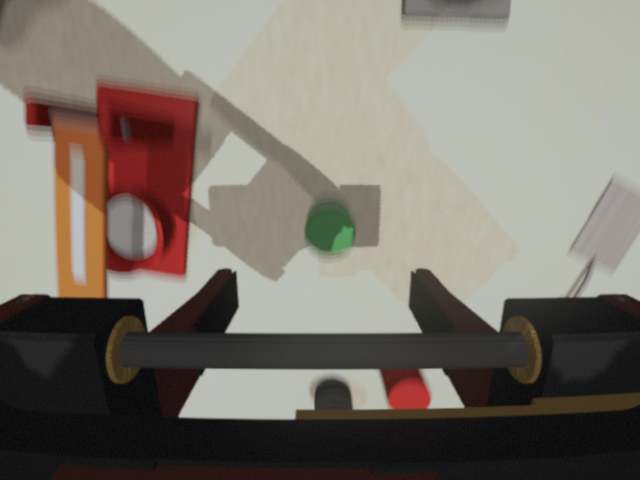

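The wrist view shows the green cap at (330,228), centred between the fingers. The black cap at (333,395) and the red one at (408,390) are beyond. I'll descend part way, let the arm settle and measure with the wrist camera.

Call:
move_arm([
  [8,2,30,0,0,0],
  [4,2,10,0,0,0],
  [0,0,0,0,0,0],
])

```text
t: 2.58
ee_pos: [484.7, -115.1, 146.8]
orientation: [1.696, 2.642, 0.001]
ft_force: [0.5, 0.3, 0.3]
width: 87.6
```

```bash
python3 - <<'E'
from h import *
im=snap('wrist','wrist2');W=cloud(im);f=im['frame'].astype(int)
m=(f[...,1]>f[...,0]*1.4)&(f[...,1]>f[...,2]*1.4)&(f[...,1]>60)&(W[...,2]>70)&(W[...,2]<82)
P=W[m].astype(np.float32);print(len(P),P.mean(0),cv2.minEnclosingCircle(P[:,:2]))
E
python3 plan.py "[[484,-114,130],[484,-114,39]]"
```

```text
t 2.63 pos [ 484.5 -115.1  147.2] F [-0.9 -0.1  0.6] w 87.7
[[1,0,17,0,0,-0.01],[0,0,40,0,0,0],[0,0,40,0,0,0],[0,0,11,0,0,0]]Traceback (most recent call last):
  File "<stdin>", line 4, in <module>
cv2.error: OpenCV(4.12.0) /io/opencv/modules/imgproc/src/shapedescr.cpp:201: error: (-215:Assertion failed) count >= 0 && (depth == CV_32F || depth == CV_32S) in function 'minEnclosingCircle'
```

View pics/wrist2.png

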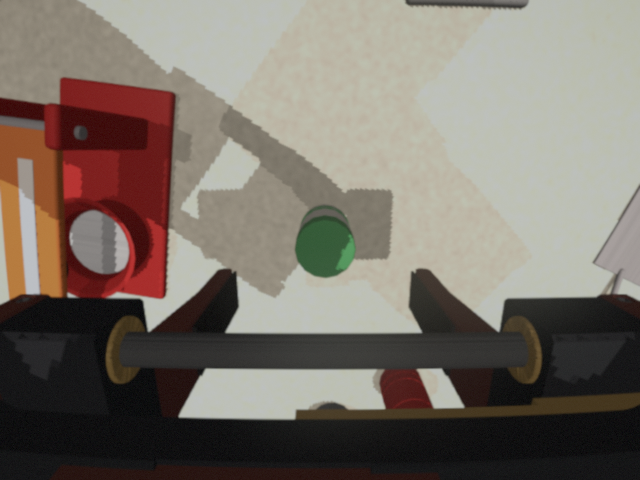

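The cap is at (325,247) and the fingers at about (225,290) and (425,290), so it's centred. I'll compute its position by intersecting the ray with z=75.

```bash
cat >> h.py <<'E'
def ray(im,u,v,z0):
    K=np.array([[im['fx'],0,im['cx']],[0,im['fy'],im['cy']],[0,0,1]])
    p=cv2.undistortPoints(np.array([[[u,v]]],float),K,np.array(im['D'],float))[0,0]
    T=np.array(im['cam_to_world']);d=T[:3,:3]@[p[0],p[1],1];return T[:3,3]+d*(z0-T[2,3])/d[2]
E
python3 - <<'E'
from h import *
im=pickle.load(open('pics/wrist.pkl','rb'))
print(ray(im,325,247,75),ray(pickle.load(open('pics/top.pkl','rb')),354,211,75)); W=cloud(im);print(W[240:250:4,320:330:4].reshape(-1,3))
E
```

```text
[ 486.04609332 -112.95913032   75.        ] [ 482.69984985 -112.87545283   75.        ]
[[ 480.63182052 -109.65771178   75.36734384]
 [ 483.09152219 -108.24021805   76.38779566]
 [ 485.69887882 -107.14873646   76.0395664 ]
 [ 481.76706838 -112.14116589   76.11486614]
 [ 484.19419529 -110.65609839   77.36265431]
 [ 486.96722676 -109.881983     75.72603974]
 [ 483.07324693 -115.02518713   75.34076328]
 [ 485.53215516 -113.56398127   76.41213359]
 [ 488.07787014 -112.32124402   76.66469211]]
```

Call:
move_arm([
  [1,0,35,0,0,-0.01],
  [1,0,35,0,0,0],
  [0,0,28,0,0,0],
  [0,0,6,0,0,0],
  [0,0,0,0,0,0],
])

```text
t: 3.05
ee_pos: [489.2, -111.0, 46.9]
orientation: [1.667, 2.649, 0.006]
ft_force: [0.5, -0.8, 0.4]
width: 88.2
```

```bash
python3 plan.py "[[484.5,-113.5,39]]"
```

```text
t 3.05 pos [ 489.2 -111.    46.9] F [ 0.5 -0.8  0.4] w 88.2
[[0,-5,8,0.01,0.01,0.01]]
```

Call:
move_arm([
  [0,-5,8,0.01,0.01,0.01],
  [0,0,0,0,0,0],
])

```text
t: 3.22
ee_pos: [485.6, -112.8, 40.8]
orientation: [-1.684, -2.65, -0.001]
ft_force: [-0.4, -0.3, 0.4]
width: 87.9
```

Call:
move_arm([
  [0,0,0,0,0,0],
  [0,0,0,0,0,0],
  [0,0,0,0,0,0],
  [0,0,0,0,0,0],
  [0,0,0,0,0,0],
], hand=1)

```text
t: 3.63
ee_pos: [488.9, -113.9, 45.7]
orientation: [1.683, 2.646, 0.005]
ft_force: [0.3, 0.2, -0.7]
width: 58.2
```

Call:
move_arm([
  [0,0,0,0,0,0],
  [0,0,0,0,0,0],
  [0,0,0,0,0,0],
])

```text
t: 3.88
ee_pos: [488.9, -114.0, 46.3]
orientation: [1.682, 2.646, 0.005]
ft_force: [0.6, 0.4, -1.8]
width: 43.9
```

```bash
python3 -c "
from h import *
snap('wrist','wrist3')"; python3 plan.py "[[484.5,-113.5,39]]"
```

```text
t 3.93 pos [ 488.8 -114.    46.3] F [-0.2 -0.3 -0.9] w 43.5
[[2,-4,7,0.01,0,0]]
```

View pics/wrist3.png

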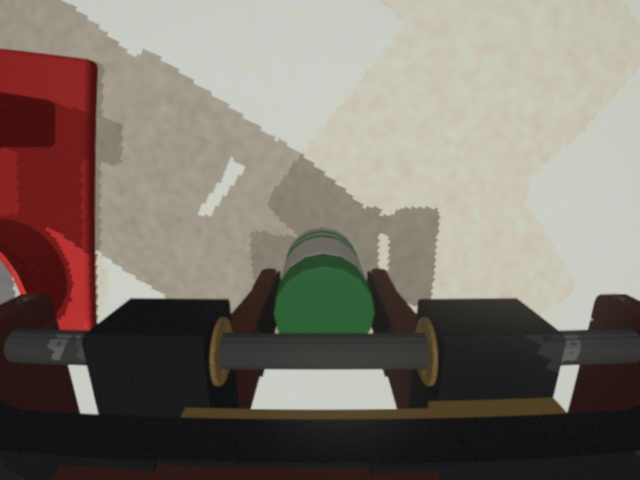

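Gripped: width 43.5 mm, cap held between the fingers at (325,290). Lift and carry to the cradle.

```bash
python3 plan.py "[[488,-114,180],[489.3,149.3,180]]" "dict(maxs=32)"
```

```text
t 3.93 pos [ 488.8 -114.    46.3] F [-0.2 -0.3 -0.9] w 43.5
[[0,0,-32,0.01,0,0],[0,0,-32,0,0,0],[0,0,-32,0,0,0],[0,-1,-32,0,0,0],[0,0,-6,0,0,0]]
[[29,14,0,0,0,0],[29,14,0,0,0,0],[29,14,0,0,0,0],[29,14,0,0,0,0],[29,14,0,0,0,0]]
[[29,13,0,0,0,0],[29,14,0,0,0,0],[29,13,-1,0,0,0],[6,3,0,0,0,0]]
```

Call:
move_arm([
  [0,0,-32,0.01,0,0],
  [0,0,-32,0,0,0],
  [0,0,-32,0,0,0],
  [0,-1,-32,0,0,0],
  [0,0,-6,0,0,0],
])

```text
t: 4.35
ee_pos: [484.7, -113.0, 180.5]
orientation: [-1.68, -2.641, 0.015]
ft_force: [1.6, -0.0, -0.8]
width: 43.8
```

Call:
move_arm([
  [29,14,0,0,0,0],
  [29,14,0,0,0,0],
  [29,14,0,0,0,0],
  [29,14,0,0,0,0],
  [29,14,0,0,0,0],
])

```text
t: 4.77
ee_pos: [488.5, 47.8, 180.8]
orientation: [-1.698, -2.638, 0.012]
ft_force: [-0.3, 0.4, -1.7]
width: 43.6
```

```bash
python3 plan.py "[[489.3,149.3,180]]" "dict(maxs=32)"
```

```text
t 4.77 pos [488.5  47.8 180.8] F [-0.3  0.4 -1.7] w 43.6
[[29,13,0,-0.01,0,-0.01],[29,14,0,0,0,0],[29,14,1,0,0,0],[5,2,0,0,0,0]]
```

Call:
move_arm([
  [29,13,0,-0.01,0,-0.01],
  [25,12,0,0,0,0],
  [18,8,0,0,0,0],
  [8,4,0,0,0,0],
  [0,0,0,0,0,0],
])

```text
t: 5.18
ee_pos: [485.2, 144.9, 175.7]
orientation: [-1.677, -2.652, 0.003]
ft_force: [0.3, -0.4, -1.3]
width: 43.8
```

```bash
python3 plan.py "[[489.3,149.3,130]]" "dict(maxs=32)"
```

```text
t 5.18 pos [485.2 144.9 175.7] F [ 0.3 -0.4 -1.3] w 43.8
[[1,4,32,0,0,0.01],[1,2,14,0,0,0]]
```

Call:
move_arm([
  [1,4,25,0,0,0.01],
  [1,2,12,0,0,0],
  [0,0,0,0,0,0],
])

```text
t: 5.43
ee_pos: [489.7, 148.1, 136.9]
orientation: [-1.689, -2.645, 0.004]
ft_force: [0.1, 0.5, -2.0]
width: 43.8
```

```bash
python3 -c "
from h import *
for n in('wrist','side','top'): snap(n,n+'4')"; python3 plan.py "[[489.3,149.3,100]]" "dict(maxs=32)"
```

```text
t 5.58 pos [490.7 148.2 139. ] F [-0.1  0.2 -1.7] w 44.0
[[1,-1,32,0,0,0],[1,0,7,0,0,0]]
```

View pics/wrist4.png

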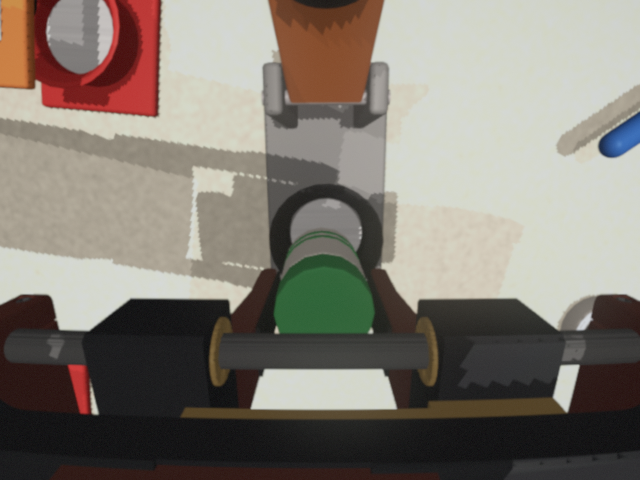

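View pics/side4.png

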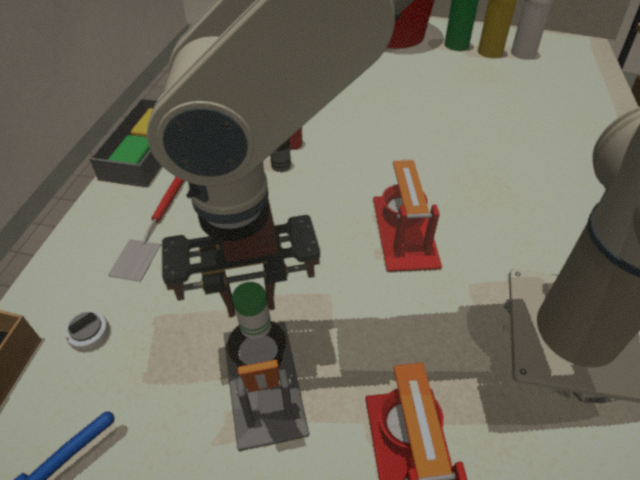

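View pics/top4.png

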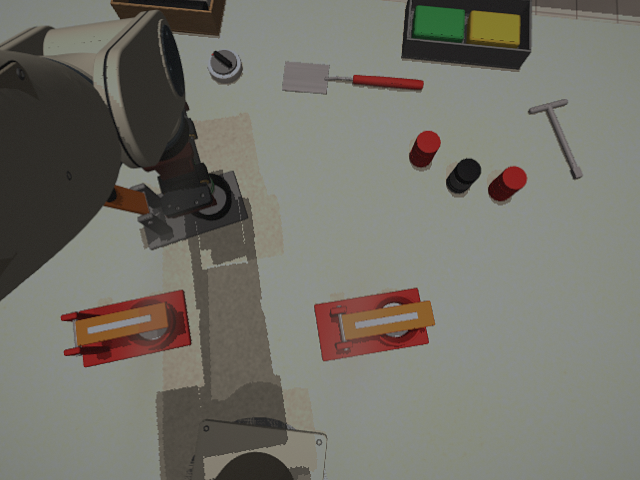

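In the wrist view the cartridge (column 325) lines up with the cradle rim, columns 271–381 around row 232. I'll check the cradle centre from this view, then lower.

```bash
python3 - <<'E'
from h import *
im=pickle.load(open('pics/wrist.pkl','rb'))
a,b,c=ray(im,271,232,50),ray(im,381,232,50),ray(im,326,184,50);print(a,b,(a+b)/2,np.linalg.norm(a-b),c)
# circle center radius: c minus r along holder y
r=43;print(c[:2]-r*np.array([-.4226,.906]),c[:2]-40*np.array([-.4226,.906]))
W=cloud(im);m=(np.abs(W[...,2]-49)<3);m[:180]=0;m[280:]=0;m[:,:265]=0;m[:,390:]=0;P=W[m]
A=np.c_[2*P[:,:2],np.ones(len(P))];r=np.linalg.lstsq(A,(P[:,:2]**2).sum(1),rcond=None)[0];print(len(P),r[:2],np.sqrt(r[2]+r[0]**2+r[1]**2))
print(ray(im,325,298,138.6-46.3+75))
E
```

```text
[450.7726529  139.96465361  50.        ] [525.72730339 174.75075834  50.        ] [488.24997815 157.35770597  50.        ] 82.63336319314188 [473.16640078 189.75956158  50.        ]
[491.33820078 150.80156158] [490.07040078 153.51956158]
2139 [491.05044544 151.56374899] 39.60775406763009
[487.70793768 156.04579713 167.3       ]
```

Call:
move_arm([
  [1,0,25,0,0,0],
  [0,0,20,0,0,0],
  [0,0,10,0,0,0],
  [0,0,4,0,0,0],
])

```text
t: 5.92
ee_pos: [494.8, 147.9, 83.3]
orientation: [1.692, 2.64, 0.011]
ft_force: [-0.4, -0.5, -1.9]
width: 43.7
```

```bash
python3 plan.py "[[490.5,149.4,74]]" "dict(maxs=32)"
```

```text
t 5.92 pos [494.8 147.9  83.3] F [-0.4 -0.5 -1.9] w 43.7
[[3,-3,9,0.01,0,-0.01]]
```

Call:
move_arm([
  [3,-3,6,0.01,0,0],
  [0,0,2,0,0,0],
])

```text
t: 6.08
ee_pos: [491.1, 149.0, 75.6]
orientation: [1.697, 2.644, -0.003]
ft_force: [-0.3, 0.2, -1.2]
width: 43.7
```

```bash
python3 plan.py "[[490.5,149.4,73]]" "dict(maxs=32)"
```

```text
t 6.08 pos [491.1 149.   75.6] F [-0.3  0.2 -1.2] w 43.7
[[1,0,3,0,0,-0.01]]
```

Call:
move_arm([
  [1,0,3,0,0,0],
  [0,0,2,0,0,0],
])

```text
t: 6.25
ee_pos: [491.2, 150.1, 71.3]
orientation: [1.697, 2.643, -0.002]
ft_force: [-1.0, 0.7, 1.1]
width: 43.7
```

```bash
python3 plan.py "[[490.5,149.4,73]]" "dict(maxs=32)"
```

```text
t 6.25 pos [491.2 150.1  71.3] F [-1.   0.7  1.1] w 43.7
[[0,-1,-2,0,0,-0.01]]
```

The vertical force changed from −1.2 to +1.1 N, so the cartridge is on the seat. Release.

Call:
move_arm([
  [0,0,0,0,0,0],
  [0,0,0,0,0,0],
  [0,0,0,0,0,0],
  [0,0,0,0,0,0],
  [0,0,0,0,0,0],
], hand=-1)

```text
t: 6.67
ee_pos: [492.8, 150.8, 73.1]
orientation: [1.694, 2.641, 0.003]
ft_force: [-1.5, 1.3, 0.4]
width: 73.8
```

Call:
move_arm([
  [0,0,0,0,0,0],
  [0,0,0,0,0,0],
  [0,0,0,0,0,0],
])

```text
t: 6.92
ee_pos: [493.3, 150.9, 73.6]
orientation: [1.694, 2.641, 0.004]
ft_force: [0.2, -0.3, 0.7]
width: 87.6
```

```bash
python3 -c "
from h import *
snap('wrist','wrist5')"; python3 plan.py "[[490.5,149.4,360]]" "dict(maxs=32)"
```

```text
t 6.97 pos [493.3 150.9  73.6] F [ 0.1  0.1 -0.4] w 87.6
[[0,0,-32,0,0,-0.01],[0,0,-32,0,0,0],[0,0,-32,0,0,0],[0,0,-32,0,0,0],[0,0,-32,0,0,0]]
[[0,0,-32,0,0,0],[0,-1,-32,0,0,0],[0,0,-32,0,0,0],[-1,-1,-30,0,0,0]]
```

View pics/wrist5.png

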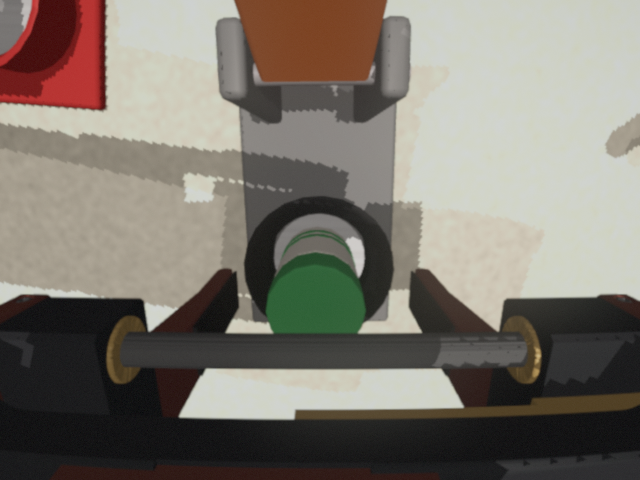

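The green cap at (316,300) stands upright in the cradle and the fingers are clear. Rise straight up.

Call:
move_arm([
  [0,0,-32,0,0,0],
  [0,0,-35,0,0,0],
  [0,0,-38,0,0,0],
  [0,0,-38,0,0,0],
  [0,0,-38,0,0,0],
])

```text
t: 7.38
ee_pos: [486.5, 149.2, 251.9]
orientation: [-1.691, -2.636, 0.021]
ft_force: [0.2, -0.3, -0.5]
width: 87.5
```

Call:
move_arm([
  [0,0,-38,0,0,0],
  [0,0,-38,0,0,0],
  [0,0,-30,0,0,0],
  [0,0,-15,0,0,0],
  [0,0,0,0,0,0],
], hand=1)

```text
t: 7.8
ee_pos: [489.7, 150.3, 388.4]
orientation: [-1.696, -2.644, 0.004]
ft_force: [-0.1, -0.2, 0.1]
width: 58.1
```

```bash
python3 - <<'E'
from h import *
im=snap('wrist','wrist6');W=cloud(im);T=np.array(im['cam_to_world'])
a=np.radians(25);X=np.array([np.cos(a),np.sin(a)]);Y=np.array([-X[1],X[0]]);c=np.array([489.5,151.5])
print('cam',T[:3,3],(T[:2,3]-c)@X,(T[:2,3]-c)@Y)
f=im['frame'].astype(int)
o=(f[...,0]>f[...,2]*2.2)&(f[...,0]>80)&(W[...,2]>90)
d=W[...,:2]-c;o&=(np.abs(d@X)<40)&(d@Y>40)
P=W[o];Q=np.c_[(P[:,:2]-c)@X,(P[:,:2]-c)@Y,P[:,2]];print(len(Q),Q.min(0),Q.max(0))
q=np.polyfit(Q[:,2],Q[:,1],1);print('lean',q,'theta',np.pi/2+np.arctan(q[0]))
g=(f[...,1]>f[...,0]*1.4)&(f[...,1]>f[...,2]*1.4)&(f[...,1]>60)&(np.abs(W[...,2]-101)<12)
P=W[g];print('cap',len(P),P.mean(0))
E
python3 plan.py "[[0,0,0]]" | head -1
```

```text
cam [462.1896944  212.39091271 551.28464171] 0.9820690494638676 66.72774223183227
917 [-17.0286671   93.03178419 110.72280551] [ 19.59682323 142.07401467 240.69116458]
lean [ 0.35992933 52.69731445] theta 1.9162893423297918
cap 794 [490.43699104 150.96686774 101.88729089]
t 7.85 pos [489.3 150.2 386.8] F [ 0.6  0.5 -0.1] w 53.8
```

View pics/wrist6.png

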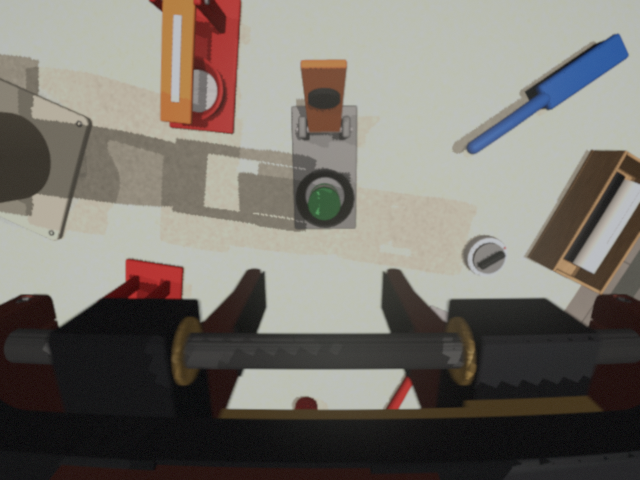

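The cartridge is seated: cap centre (490.4,151.0), top at about 102 mm. The clamp is at about 1.92 rad. Next I'll take the closed fingers up and over to a point behind the clamp.

```bash
cat > hp.py <<'E'
import sys
from plan import *
# waypoints in holder (y,z), x=0
a=np.radians(25);Y=np.array([-np.sin(a),np.cos(a)]);c=np.array([489.5,151.5])
o=ctrl.get_obs();p=np.array(o['ee_pos']);d=p[:2]-c
print('holder x,y,z',round(d@[np.cos(a),np.sin(a)],1),round(d@Y,1),round(p[2],1))
plan([[*(c+Y*y),z] for y,z in eval(sys.argv[1])],maxs=float(sys.argv[2]))
E
python3 hp.py "[(195,387),(195,188)]" 36
```

```text
holder x,y,z -0.7 -1.1 386.8
t 7.85 pos [489.3 150.2 386.8] F [ 0.6  0.5 -0.1] w 53.8
[[36,0,0,0,0,-0.01],[36,0,0,0,0,0],[36,0,0,0,0,0],[36,0,0,0,0,0],[36,1,0,0,0,0]]
[[16,0,0,0,0,0],[0,0,36,0,0,0],[0,0,36,0,0,0],[0,0,36,0,0,0],[0,0,36,0,0,0]]
[[0,1,36,0,0,0],[0,0,19,0,0,0]]
```

Call:
move_arm([
  [36,0,0,0,0,-0.01],
  [36,0,0,0,0,0],
  [36,0,0,0,0,0],
  [36,0,0,0,0,0],
  [36,0,0,0,0,0],
])

```text
t: 8.27
ee_pos: [410.9, 311.5, 377.5]
orientation: [-1.697, -2.639, 0.023]
ft_force: [1.1, 0.7, 0.8]
width: 20.8
```

Call:
move_arm([
  [10,0,0,0,0,0],
  [0,0,15,0,0,0],
  [0,0,20,0,0,0],
])

```text
t: 8.52
ee_pos: [402.4, 325.9, 338.5]
orientation: [-1.685, -2.644, 0.025]
ft_force: [1.0, 0.2, -0.0]
width: 1.4
```

```bash
python3 hp.py "[(195,188)]" 36
```

```text
holder x,y,z -5.3 194.9 338.5
t 8.52 pos [402.4 325.9 338.5] F [ 1.   0.2 -0. ] w 1.4
[[0,2,36,-0.02,0,0],[0,1,36,0,0,0],[0,1,36,0,0,0],[1,1,36,0,0,0],[0,1,6,0,0,0]]
```

Call:
move_arm([
  [0,2,36,-0.02,0,0],
  [0,1,36,0,0,0],
  [0,1,36,0,0,0],
  [1,1,26,0,0,0],
  [0,1,10,0,0,0],
])

```text
t: 8.93
ee_pos: [402.7, 324.0, 180.0]
orientation: [1.683, 2.65, -0.014]
ft_force: [-0.2, 0.4, 0.2]
width: 0.5
```

```bash
python3 -c "
from h import *
snap('side','side7')"; python3 hp.py "[(195,190),(109,194)]" 14
```

```text
holder x,y,z -6.8 192.6 178.8
t 8.98 pos [402.  323.2 178.8] F [-1.2 -0.5 -2.6] w 0.3
[[2,7,-11,-0.01,0.01,0],[-14,0,-1,0,0,0],[-14,0,-1,0,0,0],[-14,0,-1,0,0,0],[-14,0,0,0,0,0]]
[[-14,0,-1,0,0,0],[-14,-1,0,0,0,0],[-2,0,0,0,0,0]]
```

View pics/side7.png

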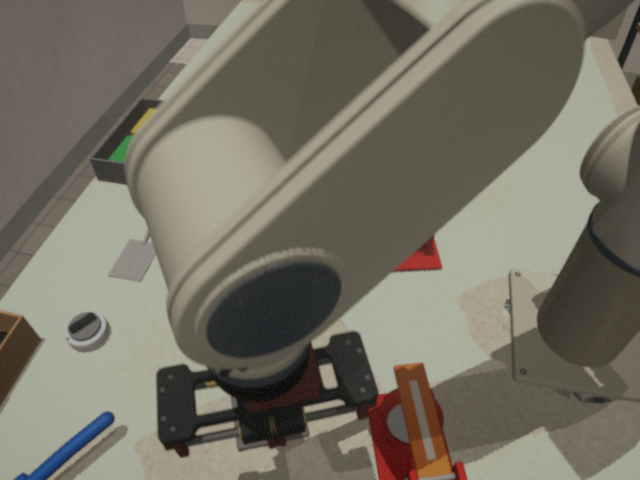

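The side view shows the gripper at about (270,390), behind the holder and clear of the red look-alike at (410,430), which is far lower. Start the push.

Call:
move_arm([
  [2,5,-11,-0.01,0.01,0],
  [-12,0,-1,0,0,0],
  [-12,0,0,0,0,0],
  [-12,0,0,0,0,0],
])

```text
t: 9.32
ee_pos: [421.1, 292.2, 190.0]
orientation: [-1.679, -2.652, 0.002]
ft_force: [0.2, 0.6, 1.1]
width: 0.7
```

```bash
python3 hp.py "[(109,194)]" 14
```

```text
holder x,y,z -2.5 156.4 190.0
t 9.32 pos [421.1 292.2 190. ] F [0.2 0.6 1.1] w 0.7
[[-14,1,-1,0,0,0.01],[-14,1,-1,0,0,0],[-14,0,-2,0,0,0],[-5,1,0,0,0,0]]
```

Call:
move_arm([
  [-14,1,-1,0,0,0.01],
  [-14,1,-1,0,0,0],
  [-14,0,-1,0,0,0],
  [-14,0,-1,0,0,0],
])

```text
t: 9.65
ee_pos: [449.4, 238.6, 199.4]
orientation: [-1.695, -2.642, -0.012]
ft_force: [-2.1, 4.8, -2.5]
width: 0.2
```

```bash
python3 hp.py "[(71,198),(40,188)]" 14
```

```text
holder x,y,z 0.5 95.8 199.4
t 9.65 pos [449.4 238.6 199.4] F [-2.1  4.8 -2.5] w 0.2
[[-14,0,1,0,-0.01,-0.01],[-11,0,0,0,0,0],[-13,0,5,0,0,0],[-13,0,4,0,0,0],[-5,-1,1,0,0,0]]
```

Contact at 5 N, and the clamp is moving. Follow the arc.

Call:
move_arm([
  [-14,0,1,0,-0.01,0],
  [-11,0,1,0,0,0],
  [-13,0,5,0,0,0],
  [-13,0,5,0,0,0],
])

```text
t: 9.98
ee_pos: [474.2, 188.1, 192.5]
orientation: [1.696, 2.633, 0.017]
ft_force: [-1.6, 3.4, -0.9]
width: 0.3
```

```bash
python3 hp.py "[(40,188),(12,167),(-6,138)]" 14
```

```text
holder x,y,z 1.6 39.6 192.5
t 9.98 pos [474.2 188.1 192.5] F [-1.6  3.4 -0.9] w 0.3
[[0,-2,4,0.01,0,-0.01],[-11,0,9,0,0,0],[-11,0,8,0,0,0],[-6,0,5,0,0,0],[-7,0,12,0,0,0]]
[[-7,0,12,0,0,0],[-3,0,5,0,0,0]]
```

Call:
move_arm([
  [0,-1,4,0.01,0,0],
  [-11,0,9,0,0,0],
  [-11,0,8,0,0,0],
  [-6,0,6,0,0,0],
])

```text
t: 10.32
ee_pos: [488.4, 159.1, 168.5]
orientation: [1.702, 2.63, 0.012]
ft_force: [-0.9, 2.8, 1.0]
width: 0.8
```

```bash
python3 -c "
from h import *
snap('wrist','wrist8')"; python3 hp.py "[(12,167),(-6,138),(-14,115)]" 14
```

```text
holder x,y,z 1.9 6.7 167.5
t 10.37 pos [488.4 158.4 167.5] F [0.9 0.7 1.3] w 0.7
[[5,-2,0,0.01,0,-0.01],[-7,0,12,0,0,0],[-7,0,12,0,0,0],[-4,0,6,0,0,0],[-4,0,13,0,0,0]]
[[-4,0,10,0,0,0]]
```

View pics/wrist8.png

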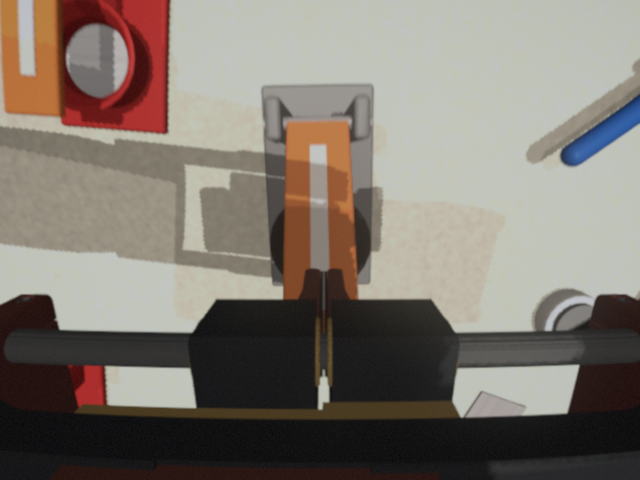

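The wrist view shows the bar over the cradle, with the fingertips on it near (325,290). Keep pushing down.

Call:
move_arm([
  [-4,-1,8,0.01,0,0],
  [-6,0,12,0,0,0],
  [-5,0,12,0,0,0],
])

```text
t: 10.62
ee_pos: [495.6, 143.8, 136.3]
orientation: [1.703, 2.633, -0.001]
ft_force: [-2.0, 3.3, 2.2]
width: 0.7
```

```bash
python3 hp.py "[(-8,138),(-14,115),(-15,103)]" 12
```

```text
holder x,y,z 2.3 -9.6 136.3
t 10.62 pos [495.6 143.8 136.3] F [-2.   3.3  2.2] w 0.7
[[2,-2,-2,0,0.01,-0.01],[-3,0,12,0,0,0],[-4,0,11,0,0,0],[-1,0,12,0,0,0]]
```

Call:
move_arm([
  [-2,-1,10,0,0,0],
  [-2,0,8,0,0,0],
  [-1,0,8,0,0,0],
])

```text
t: 10.87
ee_pos: [498.1, 138.2, 108.3]
orientation: [1.702, 2.632, -0.0]
ft_force: [-2.3, 2.3, 4.1]
width: 0.3
```

```bash
python3 hp.py "[(-15,103)]" 12
```

```text
holder x,y,z 2.1 -15.6 108.3
t 10.87 pos [498.1 138.2 108.3] F [-2.3  2.3  4.1] w 0.3
[[1,-2,5,0,0.01,-0.01]]
```

Call:
move_arm([
  [0,0,4,0,0,0],
  [0,0,5,0,0,0],
])

```text
t: 11.03
ee_pos: [498.6, 138.1, 101.3]
orientation: [1.702, 2.633, -0.002]
ft_force: [-29.3, -6.3, 114.8]
width: 0.0
```

Call:
move_arm([
  [0,0,5,0,0,0],
  [0,0,5,0,0,0],
])

```text
t: 11.2
ee_pos: [498.5, 138.1, 102.0]
orientation: [1.701, 2.634, -0.005]
ft_force: [-22.2, -4.7, 67.5]
width: 0.8
```

```bash
python3 hp.py "[(-15,103)]" 12
```

```text
holder x,y,z 2.5 -15.9 102.0
t 11.2 pos [498.5 138.1 102. ] F [-22.2  -4.7  67.5] w 0.8
[[1,-3,-1,0,0.01,-0.01]]
```

The clamp is on its stop, but the contact stiffened sharply: 115 N was read, close to the 120 N limit. Lift off now.

Call:
move_arm([
  [0,0,-5,0,0,0],
  [0,0,-15,0,0,0],
  [0,0,-25,0,0,0],
  [0,0,-35,0,0,0],
  [0,0,-35,0,0,0],
])

```text
t: 11.62
ee_pos: [493.2, 137.6, 217.9]
orientation: [-1.701, -2.641, 0.021]
ft_force: [0.5, 0.1, 0.4]
width: 0.5
```

Call:
move_arm([
  [-25,0,-35,0,0,0],
  [-35,0,-35,0,0,0],
  [-35,0,-20,0,0,0],
  [-20,0,0,0,0,0],
  [0,0,0,0,0,0],
])

```text
t: 12.03
ee_pos: [542.3, 36.6, 313.7]
orientation: [1.687, 2.638, -0.015]
ft_force: [-0.1, 0.5, -0.6]
width: 0.2
```

```bash
python3 - <<'E'
from h import *
im=snap('wrist','wrist9');snap('top','top9');snap('side','side9');W=cloud(im)
a=np.radians(25);X=np.array([np.cos(a),np.sin(a)]);Y=np.array([-X[1],X[0]]);c=np.array([489.5,151.5])
f=im['frame'].astype(int)
o=(f[...,0]>f[...,2]*2.2)&(f[...,0]>80)&(W[...,2]>80);d=W[...,:2]-c;o&=(np.abs(d@X)<40)&(np.abs(d@Y)<120)
P=W[o];Q=np.c_[(P[:,:2]-c)@X,(P[:,:2]-c)@Y,P[:,2]];print(len(Q),Q.min(0),Q.max(0),np.median(Q,0));q=np.polyfit(Q[:,1],Q[:,2],1);print('theta',-np.arctan(q[0]),'z at hinge',q[0]*95+q[1])
im=pickle.load(open('pics/top.pkl','rb'));print('spent',ray(im,467,168,75))
o=ctrl.get_obs();print(o['ee_pos'],o['ft_force'],o['t'])
E
```

```text
3453 [ -18.63118375 -102.27557872  101.09547225] [ 21.59354257  83.52722856 417.12473915] [ -5.6308123   25.80091078 103.92023272]
theta 0.06403945402224187 z at hinge 100.09914807234833
spent [ 582.93589245 -302.68144142   75.        ]
[540.07967667  39.53768656 311.81656906] [ 0.22827527  0.35713832 -0.78935991] 12.1833
```

View pics/wrist9.png

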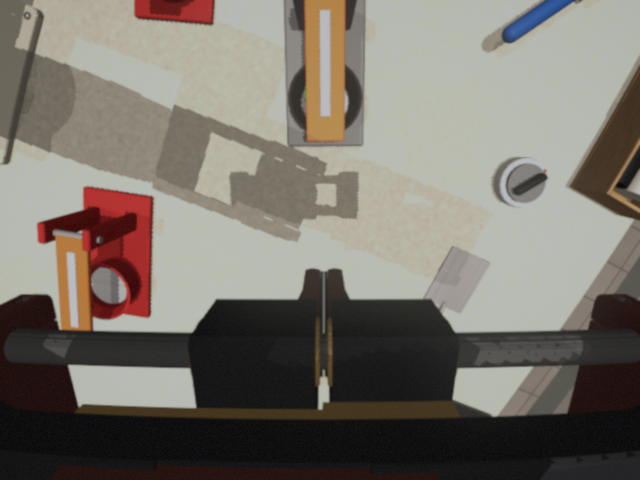

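View pics/side9.png

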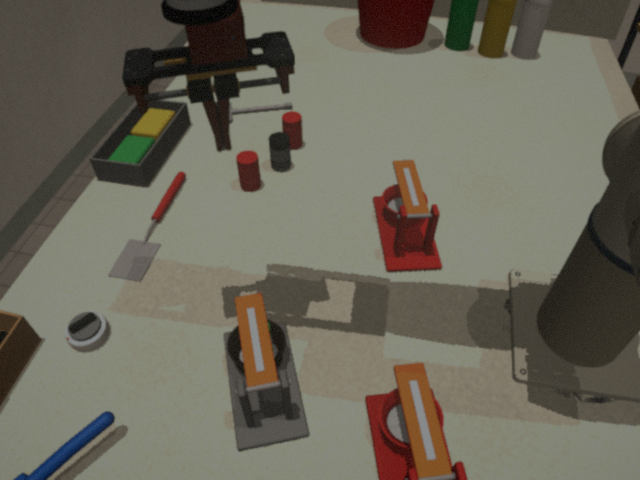

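```bash
python3 - <<'E'
from h import *
im=pickle.load(open('pics/wrist.pkl','rb'));W=cloud(im)
a=np.radians(25);X=np.array([np.cos(a),np.sin(a)]);Y=np.array([-X[1],X[0]]);c=np.array([489.5,151.5])
f=im['frame'].astype(int)
d=W[...,:2]-c;o=(f[...,0]>f[...,2]*2.2)&(f[...,0]>80)&(W[...,2]>95)&(W[...,2]<125)&(np.abs(d@X)<15)&(np.abs(d@Y)<120)
Q=np.c_[(W[o][:,:2]-c)@Y,W[o][:,2]];q=np.polyfit(Q[:,0],Q[:,1],1);print('theta',-np.arctan(q[0]),q,Q.min(0),Q.max(0))
s=pickle.load(open('pics/side.pkl','rb'))['frame']
A=cv2.resize(im['frame'][0:160,270:380],(400,580),interpolation=2);B=cv2.resize(s[280:440,215:315],(363,580),interpolation=2)
cv2.imwrite('pics/c9.png',np.hstack([A,B])[:,:,::-1])
E
```

```text
theta -0.0001225563366921848 [1.22556337e-04 1.03960612e+02] [-49.97225385 101.09547225] [ 83.34196996 106.93747961]
```

View pics/c9.png

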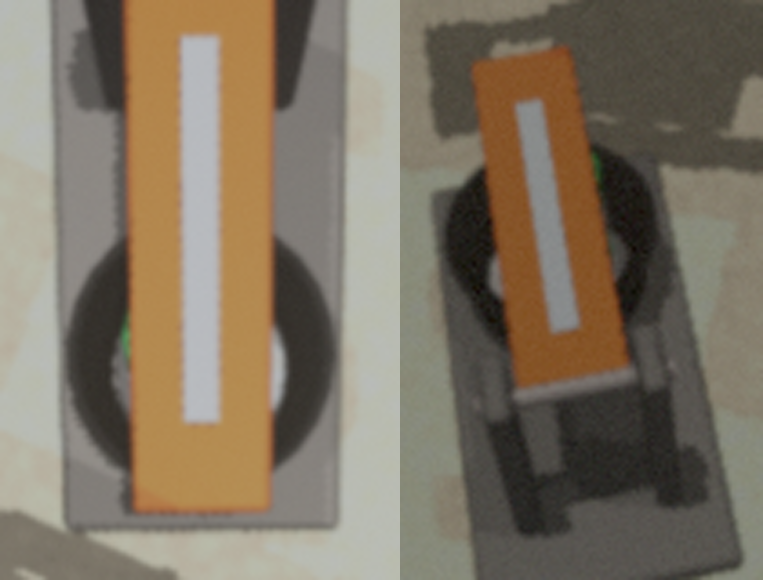

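The fitted clamp angle is 0.000 rad with the top face at 104 mm. Slivers of green cap show beside the bar over the cradle, at crop (125,335) and (597,170). The spent cartridge is where it started and the arm is clear. Hand in.

```bash
python3 -c "
from h import *
print(ctrl.close_job())"
```

```text
the job is handed in; nothing more can be done
None
```

I stood the fresh cartridge in the grey holder's cradle, let go, then swung the orange clamp over and pressed it to its stop. I handed the job in at about 12 s with the arm clear; no verdict was reported.

**What the last checks showed**
- **Before clamping:** the cap was about 1 mm from the cradle axis with its top at about 102 mm, and the fingers were open and clear.
- **Clamp:** the fitted angle is 0.000 rad with the top face at 104 mm (103 mm expected). A first fit gave 0.064 rad, but it had picked up stray points on the gripper fingers, so I refitted without them.
- **Spent cartridge:** it is within about 4 mm of its first measurement, which is within measurement error, and it stands upright.

**What I could not confirm**
- **Wrist force:** it read 114.8 N as the clamp met its stop, because my last press steps were too large. The limit is 120 N, and I cannot rule out a short peak above it between readings.
- **Cartridge depth:** I could not measure it under the shut clamp. That it is driven home is inferred from the clamp being fully shut and the slivers of green cap visible beside the bar.

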